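# Set the parcel gauge's stop to the carton

### The job

A carton lies in the parcel gauge on the bench, against the gauge's upright end plate. With the fingertips or the outside of the fingers, push the gauge's sliding stop along its rail towards that carton until its spring plunger drops into the last notch it can reach without the stop touching the carton, then leave it there and move clear. Only push the stop: do not pinch it, do not pull up the plunger, do not let it bump the carton, and leave the cartons and everything else on the bench where they are.

Things in the scene. Friction and masses are not known exactly. Their poses are not given: they have to be found in the camera images.
- gauge: Parcel gauge screwed to the bench: aluminium rail along its own y (x 55 to 85 mm, top 25 mm above the bench, y -190 to 170 mm) and at the +y end an upright steel end plate 90 mm tall (inner face at y 170 mm, x -75 to 90 mm). Origin on the bench, z up. The carton being gauged lies beside the rail, x -60 to 30 mm, on a thin dark sheet with white ticks, level with the bench.
- gauge_zero (a point): Point on the bench at the foot of the end plate's inner face, level with the middle of the carton (gauge x -15, y 170, z 0 mm).
- stop (a joint): Position of the sliding stop along gauge +y (m), 0 to 0.21, growing towards the end plate; its carton-side face is at gauge y = value - 0.130. Starts at 0 to 0.06. Friction about 2.5 to 3 N, damping 10 N s/m. Seated in a notch at 0.095 (right for the long carton), 0.140 (mid) or 0.185 (short), it stands about 12 mm short of the carton.
- notch0 (a point): First of three V notches across the rail's top, each 12 mm wide, 6 mm deep: middle of its mouth (gauge x 70, y -52.5, z 25 mm). Within about 5 mm of a notch the stop is drawn in, jumps forward off the finger and centres itself, so the push force dips. Pushing it out of a notch takes about 7 to 11 N.
- notch1 (a point): Middle of the second notch's mouth (gauge y -7.5 mm).
- notch2 (a point): Middle of the third notch's mouth (gauge y 37.5 mm).
- stop_push (a point): Middle of the stop's flat back face (the side away from the end plate), to be pushed: 45 mm above the bench, gauge x -7.5 mm. The stop is an upright aluminium plate across the gauge, x -60 to 45 mm, 20 mm thick, z 3 to 75 mm, with a carriage on the rail (x 45 to 95 mm, z 28 to 61 mm) that reaches 15 mm further back than the plate. The plunger sits in the carriage.
- stop_face (a point): Middle of the stop's carton-side face, 20 mm along gauge +y from the back face, 39 mm above the bench, at gauge x -7.5 mm. Fingers pressing on the front half and the back half of the stop's thickness at once count as a pinch.
- plunger (a joint): How far the spring plunger on the carriage has dropped (m): 0 to 0.0007 while its ball rides on the rail's flat top, about 0.004 when it is seated in a notch, negative when pulled up.
- plunger_top (a point): Top of the plunger's round black knob (20 mm across, 14 mm tall) above the carriage, 83 mm above the bench while the ball rides on the rail, 79 mm when seated.
- carton_short: The shortest of three brown cardboard cartons, tape and white label on top: 100 mm long (its y), 90 mm wide (x), 60 mm tall, about 0.35 kg, loose. Origin: on the bench, middle of the lower edge of its +y end face; it runs 100 mm from there along its own -y. One of the three lies in the gauge, that end about 3 mm from the end plate; the other two wait beyond the rail.
- carton_mid: The middle of three brown cardboard cartons, tape and white label on top: 145 mm long (its y), 90 mm wide (x), 60 mm tall, about 0.35 kg, loose. Origin: on the bench, middle of the lower edge of its +y end face; it runs 145 mm from there along its own -y. One of the three lies in the gauge, that end about 3 mm from the end plate; the other two wait beyond the rail.
- carton_long: The longest of three brown cardboard cartons, tape and white label on top: 190 mm long (its y), 90 mm wide (x), 60 mm tall, about 0.35 kg, loose. Origin: on the bench, middle of the lower edge of its +y end face; it runs 190 mm from there along its own -y. One of the three lies in the gauge, that end about 3 mm from the end plate; the other two wait beyond the rail.
- tape_roll: Bystander: roll of brown tape lying flat, 100 mm across, 48 mm tall, beside the end plate; origin centre of underside.
- marker: Bystander: white marker pen with black cap lying behind the rail, 16 mm thick, 132 mm long along its y (-48 to 84 mm from the origin).
- scanner: Bystander: grey handheld scanner with black handle, 205 mm long along its y (-155 to 50 mm from the origin), 45 mm tall, left of the gauge.
- tape_gun: Bystander: tape dispenser with a brown roll and black handle, 240 mm long along its y (-165 to 75 mm from the origin), 103 mm tall, right of the gauge.
- pen_cup: Bystander: black round open cup, 76 mm across, 95 mm tall, left of the gauge; origin centre of underside.
- small_parcel: Bystander: small taped carton 80 x 110 x 50 mm, right of the gauge; origin centre of underside.
Not all that is in view belongs to the job. Leave any green or yellow look-alike of the carton_mid alone. What is shaped like the carton_short but purple is not meant.

How it is judged:
At the end, for the whole second after the job is handed in: The stop stands within 3 mm of the last notch it can reach before the carton in the gauge, at rest, its plunger dropped at least 2.5 mm; no carton has moved more than 12 mm and no other thing more than 30 mm (((horizontal distance between carton_short and gauge_zero below 0.025 m and value of joint stop between 0.182 and 0.188 m) or (horizontal distance between carton_mid and gauge_zero below 0.025 m and value of joint stop between 0.137 and 0.143 m) or (horizontal distance between carton_long and gauge_zero below 0.025 m and value of joint stop between 0.092 and 0.098 m)) and value of joint plunger above 0.0025 m and velocity of joint stop between -0.005 and 0.005 m/s and distance of each of carton_short, carton_mid, carton_long from where it was at the start of the episode below 0.012 m and distance of each of tape_roll, marker, scanner, tape_gun, pen_cup, small_parcel from where it was at the start of the episode below 0.03 m); the robot touches nothing.
It fails at once if the stop bumps a carton (more than 2 N) (contact force between any of stop_c2, stop_c3 and carton_short above 2 N or contact force between any of stop_c2, stop_c3 and carton_mid above 2 N or contact force between any of stop_c2, stop_c3 and carton_long above 2 N).
It fails at once if the stop is pinched (fingers press on its back half and front half at once) ((contact force between the fingers and stop_c0 above 1 N or contact force between the fingers and stop_c1 above 1 N) and (contact force between the fingers and stop_c2 above 1 N or contact force between the fingers and stop_c3 above 1 N)).
It fails at once if the plunger is pulled up more than 4 mm (value of joint plunger below -0.004 m).
It fails at once if a carton is moved more than 12 mm or lifted (distance of any of carton_short, carton_mid, carton_long from where it was at the start of the episode above 0.012 m).
It fails at once if another thing on the bench is moved more than 30 mm or lifted (distance of any of tape_roll, marker, scanner, tape_gun, pen_cup, small_parcel from where it was at the start of the episode above 0.03 m).
It also fails if it takes over 42 s, if anything falls off the work surface, if the arm or the gripper's body presses on something with over 40 N, if the wrist force passes 120 N, or if a joint passes its speed limit or range.

### The arm

A 7-joint arm with a two-finger parallel gripper is mounted at the origin on the work surface. World frame = base frame: x ahead of the robot, y to its left, z up, the work surface at z = 0. Lengths are in m, angles in rad, forces in N, time in s.
With the tool pointing down it reaches from about 0.4 to 0.925 m from the base axis. Payload 4.1 kg.
Tool frame: the origin (TCP) lies on the centre line of the jaws, within the pads' length; the fingertips stand arm.tips_ahead ahead of it and the grasp point (between the pads) lies 8 mm behind it (arm.tips_ahead is the distance from the TCP to the fingertips, in m); z points along the fingers, y is the line along which they close (so a half turn about z gives the same grasp; the last joint's range is limited). The gripper opens to 85 mm and grips with 20 to 120 N. Pads are 22 mm wide; open, the fingers measure 114 mm over their backs; the gripper's body (76 mm by 85 mm) begins 54 mm behind the grasp point. The pads swing forward as they close: fully open they stand 13 mm farther back than shut.
Start: joints at [1.07, 0.398, 0.045, 1.537, -0.019, 1.207, -0.051], TCP at [0.254, -0.598, 0.242] pointing down, gripper open.
Joint ranges: [-2.82, 2.82], [-0.49, 2.23], [-1.37, 1.46], [0, 2.46], [-1.36, 4.5], [0.23, 2], [-2.94, 2.94]. Speed limits (rad/s): [2.57, 2.57, 3.14, 3.14, 3.14, 3.14, 3.14].

### API

Orientations are given as a unit quaternion [w, x, y, z].
In Python, from workcell import arm gives the robot as it stands.
- The arm moves only by the tool drive_tool, never from a script. Its argument "deltas" is a list of rows, each a list of 6 numbers: the shift along the tool's x, y, z normalised to -1 to 1, where 1 is 0.03 m, then the turn, a rotation vector about the tool's x, y, z normalised to -1 to 1, where 1 is 0.12 rad. In form: [[x, y, z, wx, wy, wz], ...]. A call has 1 to 12 rows; each row shifts and turns the commanded pose from where the row before left it, along the tool's axes as they then stand; what a row does not reach is not made up. A row lasts 1/10 s, in which the tool goes at most 50 mm and 8.59 degrees, less where a joint would pass 70% of its speed; a pose out of reach is approached as far as the arm can. A call with a number of a shift or a turn outside -1 to 1 is refused whole. A call with a gripper value outside its range is refused whole. "gripper" is the opening, from 0 (shut) to 1 (fully open), set as the call begins (left out, the last holds). The fingers move at their own pace and stop on an object; "grip_force" is the grip in N (left out, the last holds). Time passes only in rows, so rows that do not move let the fingers close. It gives the time, the measured TCP pose, the force, the opening and the grip force at its end, in the units of the state.
- arm.read_state(): the state, without advancing time (a new reading comes with each control period).
- arm.camera(name): name is "scene" or "top"; returns (picture, depth): 480x640x3 uint8, red, green, blue; 480x640 float32, m along the optical axis (not along the pixel's ray), 0 where there is no reading.
- arm.calibration(name): a dict with "camera_matrix" (3x3 intrinsics, pixels), "k1" (the pictures are not rectified: a ray, as slopes to the right and down, at radius r is drawn at 1 + k1 r^2 times it, then the intrinsics apply), "extrinsics" (4x4, takes a point from camera to world coordinates). Camera axes: x right, y down, z forward; pixel columns grow to the right and rows downward; lengths in m; the calibration is good to about 2 mm. A picture is of the moment at which its call begins. calibration takes no time and is no camera call.
- arm.job_done(): hands the job in; it is judged then, once.
Trained networks look in the newest picture that a camera, given by its name, has taken for a name from the list of things; names that differ only in an ending like _2 or _b are one class to them, and where a whole thing is asked for, a point or a joint stands for the part that bears it (a point fixed in the world has none). Each returns a list of dicts, best first, with "p" (0 to 1); they miss things now and then, are a little off and sometimes report something else, mostly with a low value. They report only what shows in the picture. A call takes as long as a camera call. They do not tell look-alikes from the thing itself.
- arm.outline_of(camera, thing): "region" (480x640 bool, what is visible of it) and "position" ([row, column] as shares, 0 to 1, of the picture: columns of its width, rows of its height, amid what is visible of it).
- arm.tip_of(camera, thing): "position" ([row, column] as shares, 0 to 1, of the picture: columns of its width, rows of its height: a listed point, or the origin of a listed thing).
The state is a dict: "time": time; "q": joint angles; "qvel": joint speeds; "tau": joint torques, N m; "tcp_pos": TCP position; "ee_rot": TCP orientation; "contact_force": force on the tool from outside, world axes, zero at the start; "moment": the same for the moment, N m; "opening": finger opening in m; "grasp_force": force on a finger pad.
Only numpy, scipy, OpenCV 4.12 (cv2) and the standard library are available. Lean on these libraries where they do the work, as an engineer would, in place of code of your own. Each camera call takes 0.05 s, during which the arm holds its last target. There are 200 camera calls.

## Working session

There is one attempt and no reset: what is moved stays moved. The work goes in short steps, Python scripts to look and compute and a tool call to move; the robot and the scene stay as the last step left them, time stands still between calls to the robot, and variables do not carry over. Pictures are saved under pics/ and viewed, at most 10 in all, crops included, and the job is handed in when it is done.

Besides the shell and the picture viewer there is one more tool, called after "Request:" as a command line: name --pt "numbers of a row" for each row, then --argument value for the rest. drive_tool: Moves the arm, as the interface text tells. Scaled input: -1 to 1 covers 0.03 m each way for a shift and 0.12 rad each way for a turn. Its arguments: {"type":"object","properties":{"deltas":{"type":"array"},"gripper":{"type":"number"},"grip_force":{"type":"number"}},"required":["deltas"]}

```bash
mkdir -p pics; cat > h.py <<'E'
import numpy as np, cv2
from workcell import arm
def ray(cam,rc):
    c=arm.calibration(cam);K=np.array(c["camera_matrix"]);k=c["k1"];T=np.array(c["extrinsics"])
    u=rc[1]*640;v=rc[0]*480
    d=np.array([(u-K[0,2])/K[0,0],(v-K[1,2])/K[1,1]]);s=d.copy()
    for _ in range(20): s=d/(1+k*(s@s))
    return T[:3,3],T[:3,:3]@np.array([s[0],s[1],1.])
def at_z(cam,rc,z):
    o,d=ray(cam,rc);return o+d*(z-o[2])/d[2]
def at_depth(cam,rc,dep):
    o,d=ray(cam,rc);return o+d*dep[min(479,int(rc[0]*480)),min(639,int(rc[1]*640))]
E
python3 - <<'E'
from h import *
s=arm.read_state();print(s['time'],s['tcp_pos'],s['ee_rot'],s['opening'],arm.tips_ahead)
hz=dict(gauge=0,gauge_zero=0,notch0=.025,notch1=.025,notch2=.025,stop_push=.045,stop_face=.039,plunger_top=.083,carton_short=0,carton_mid=0,carton_long=0)
for c in("scene","top"):
    p,d=arm.camera(c);cv2.imwrite(f"pics/{c}0.png",p[...,::-1])
    for n,z in hz.items():
        if c=="scene" and n in("notch0","notch1","gauge"):continue
        for r in arm.tip_of(c,n)[:3]:
            print(c,n,round(r['p'],2),np.round([r['position'][1]*640,r['position'][0]*480]),at_z(c,r['position'],z).round(4),at_depth(c,r['position'],d).round(3))
print(arm.read_state()['time'])
E
```

```text
0.0 [ 0.25399566 -0.59763389  0.24125387] [-9.67132118e-04  9.79871468e-01  1.99626907e-01 -2.63547288e-04] 0.0852922723710595 0.011
scene gauge_zero 0.6 [321. 224.] [0.4682 0.1135 0.    ] [0.503 0.09  0.054]
scene notch2 0.94 [297. 259.] [ 0.5543 -0.0258  0.025 ] [ 0.549 -0.023  0.016]
scene notch2 0.75 [288. 266.] [ 0.5614 -0.0627  0.025 ] [ 0.561 -0.063  0.025]
scene stop_push 0.59 [235. 259.] [ 0.4703 -0.1816  0.045 ] [ 0.489 -0.187  0.074]
scene stop_face 0.72 [243. 260.] [ 0.4829 -0.1627  0.039 ] [ 0.504 -0.17   0.073]
scene carton_short 0.93 [225. 356.] [ 0.6964 -0.3348  0.    ] [ 0.721 -0.338  0.056]
scene carton_short 0.79 [292. 309.] [ 0.6743 -0.1172  0.    ] [ 0.702 -0.131  0.059]
scene carton_short 0.58 [321. 227.] [0.4791 0.1051 0.    ] [0.517 0.08  0.06 ]
scene carton_mid 0.74 [364. 274.] [0.6873 0.1189 0.    ] [0.715 0.092 0.062]
scene carton_long 0.73 [318. 227.] [0.4716 0.0998 0.    ] [0.508 0.075 0.059]
scene carton_long 0.71 [320. 224.] [0.466  0.1101 0.    ] [ 1.229 -0.407  1.206]
top gauge 0.89 [369. 276.] [ 0.4888 -0.0673  0.    ] [ 0.483 -0.062  0.061]
top gaug
[... 1239 characters left out ...]
r_top 0.43 [419. 240.] [ 0.566  -0.1808  0.083 ] [ 0.566 -0.18   0.085]
top carton_short 0.9 [468. 196.] [ 0.6938 -0.3244  0.    ] [ 0.68  -0.309  0.058]
top carton_short 0.89 [387. 199.] [ 0.6871 -0.1173  0.    ] [ 0.674 -0.111  0.056]
top carton_short 0.57 [351. 249.] [ 0.5569 -0.025   0.    ] [ 0.554 -0.024  0.02 ]
top carton_mid 0.9 [260. 141.] [0.8398 0.2081 0.    ] [0.819 0.201 0.059]
top carton_mid 0.78 [219. 319.] [0.385  0.3026 0.    ] [0.384 0.292 0.059]
top carton_mid 0.68 [293. 198.] [0.69  0.122 0.   ] [ 0.691  0.122 -0.005]
top carton_long 0.76 [300. 278.] [0.485  0.1032 0.    ] [0.48  0.101 0.058]
top carton_long 0.45 [258. 258.] [0.5347 0.2082 0.    ] [0.535 0.208 0.   ]
1.05
```

View pics/top0.png

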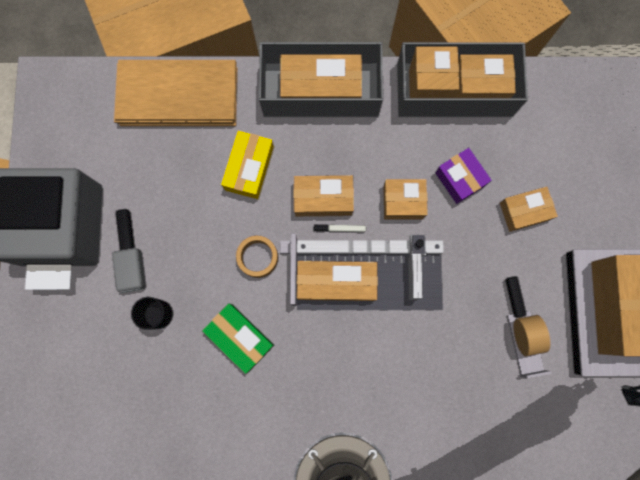

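View pics/scene0.png

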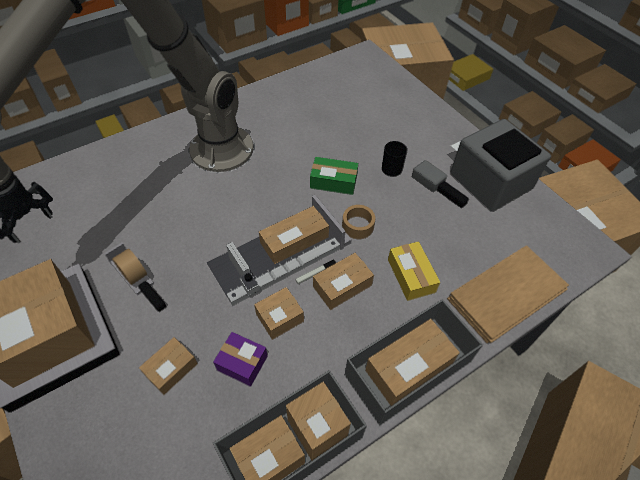

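The top view shows the gauge with +y pointing image-left. The carton in it spans columns 297–377 (80 px, against 61 and 42 px for the two beyond the rail), so it is the long one and the target is notch0. The stop is at column ~417 and the notches are at about 351, 369 and 387. Next I'll refine the gauge axis.

```bash
python3 - <<'E'
from h import *
p,d=arm.camera("top")
c=arm.calibration("top");K=np.array(c["camera_matrix"]);T=np.array(c["extrinsics"])
v,u=np.mgrid[0:480,0:640]
pts=cv2.undistortPoints(np.stack([u+.5,v+.5],-1).reshape(-1,1,2).astype(np.float64),K,np.array([c["k1"],0,0,0,0.])).reshape(480,640,2)
P=np.concatenate([pts*d[...,None],d[...,None]],-1)@T[:3,:3].T+T[:3,3]
def rect(m,n):
    q=P[m][:,:2].astype(np.float32)
    r=cv2.minAreaRect(q);print(n,len(q),np.round(cv2.boxPoints(r),4).tolist(),round(r[2],1))
br=p.min(-1)>135
box=(u>275)&(u<450)&(v>238)&(v<256)
rect(br&box&(abs(P[...,2]-.025)<.012),"rail")
st=(u>405)&(u<430)&(v>245)&(v<310)&(P[...,2]>.06); rect(st,"stop plate")
rect((u>292)&(u<385)&(v>262)&(v<310)&(P[...,2]>.05)&(P[...,2]<.068),"carton")
rect((u>280)&(u<300)&(v>230)&(v<312)&(P[...,2]>.078),"endplate")
m=box&(abs(P[...,2]-.03)<.02);row=p[244:250,340:400].mean((0,2)).round().astype(int);print(row.tolist());print(P[247,340:400:5].round(3).tolist())
cv2.imwrite("pics/crop.png",cv2.resize(p[225:315,275:450,::-1],None,fx=4.5,fy=4.5,interpolation=cv2.INTER_CUBIC))
E
```

```text
rail 1612 [[0.5435000061988831, -0.2506999969482422], [0.5752999782562256, -0.2508000135421753], [0.5773000121116638, 0.15119999647140503], [0.5455999970436096, 0.15129999816417694]] 89.7
stop plate 478 [[0.2777000069618225, -0.022600000724196434], [0.4945000112056732, -0.25519999861717224], [0.5687999725341797, -0.18610000610351562], [0.35199999809265137, 0.04659999907016754]] 43.0
carton 2915 [[0.42809998989105225, -0.08320000022649765], [0.5146999955177307, -0.0835999995470047], [0.515500009059906, 0.10970000177621841], [0.42890000343322754, 0.11010000109672546]] 89.8
endplate 370 [[0.33719998598098755, 0.09889999777078629], [0.35199999809265137, 0.04659999907016754], [0.5824000239372253, 0.11159999668598175], [0.5677000284194946, 0.16380000114440918]] 15.7
[213, 213, 213, 213, 213, 213, 213, 207, 189, 168, 157, 154, 164, 188, 208, 213, 213, 213, 214, 214, 213, 213, 213, 214, 214, 210, 197, 169, 155, 148, 156, 180, 205, 213, 213, 214, 213, 214, 212, 213, 213, 213, 213, 211, 199, 176, 161, 154, 155, 174, 200, 210, 211, 212, 212, 212, 211, 211, 211, 212]
[[0.558, 0.003, 0.026], [0.558, -0.009, 0.027], [0.559, -0.022, 0.022], [0.558, -0.034, 0.026], [0.558, -0.046, 0.028], [0.558, -0.059, 0.022], [0.558, -0.071, 0.022], [0.557, -0.083, 0.029], [0.558, -0.096, 0.021], [0.559, -0.109, 0.017], [0.559, -0.121, 0.02], [0.558, -0.133, 0.022]]
```

View pics/crop.png

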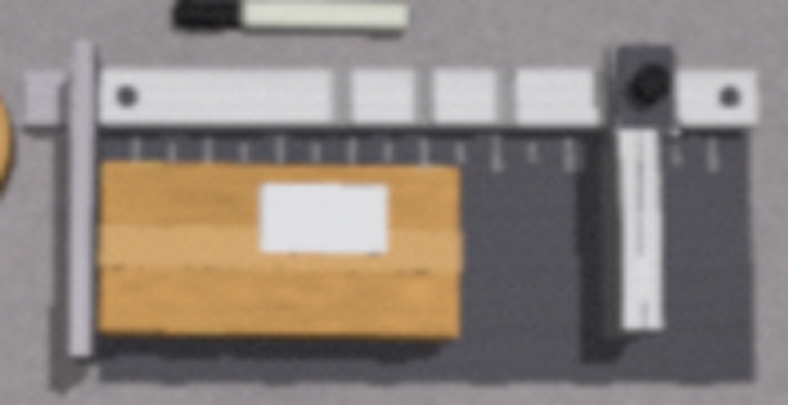

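Request:
drive_tool --pt "0.9 0.6 0 0 0 0.9" --pt "1 -0.4 0 0 0 0.9" --pt "1 -0.8 0 0 0 0.9" --pt "1 -1 0 0 0 0.65" --pt "1 -1 0 0 0 0" --pt "1 -1 0 0 0 0" --pt "1 -1 0 0 0 0" --pt "0 -1 0 0 0 0" --pt "0 -1 0 0 0 0" --pt "0 0 0 0 0 0" --gripper 0

```text
time: 2.1
tcp_pos: [0.4557, -0.3677, 0.2424]
ee_rot: [-0.001, 1.0, 0.003, 0.0]
contact_force: [0.8, -0.7, 0.3]
opening: -0.0
grasp_force: 0.0
```

The crop shows the notches at crop x≈341, 424 and 505, the stop plate at 620–665 and the carton end at 460. Notch0 is at world y≈-0.114, so the stop's back face should end at about -0.1165. Gauge yaw is about 0, and the push point is at x≈0.481. I'll go down behind the stop.

Request:
drive_tool --pt "0.8 -1 0 0 0 0" --pt "0 -1 0 0 0 0" --pt "0 -1 0 0 0 0" --pt "0 -1 0 0 0 0" --pt "0 -0.3 0.4 0 0 0" --pt "0 0 1 0 0 0" --pt "0 0 1 0 0 0" --pt "0 0 1 0 0 0" --pt "0 0 1 0 0 0" --pt "0 0 1 0 0 0" --pt "0 0 1 0 0 0" --pt "0 0 0 0 0 0"

```text
time: 3.3
tcp_pos: [0.4743, -0.2438, 0.0462]
ee_rot: [-0.001, 1.0, -0.001, -0.004]
contact_force: [-0.3, 0.8, -0.4]
opening: 0.0001
grasp_force: 0.0
```

Request:
drive_tool --pt "0 -0.4 0 0 0 0" --pt "0 -0.4 0 0 0 0" --pt "0 0 0 0 0 0"

```text
time: 3.6
tcp_pos: [0.4795, -0.2174, 0.0518]
ee_rot: [-0.0, 1.0, 0.002, 0.001]
contact_force: [-0.0, 0.2, 0.4]
opening: -0.0003
grasp_force: 0.0
```

```bash
python3 - <<'E'
from h import *
for c,b in(("top",(225,315,275,500)),("scene",(190,320,180,380))):
    p,d=arm.camera(c);cv2.imwrite(f"pics/{c}1.png",cv2.resize(p[b[0]:b[1],b[2]:b[3],::-1],None,fx=3.5,fy=3.5,interpolation=cv2.INTER_CUBIC))
E
```

```text
(no output)
```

View pics/scene1.png

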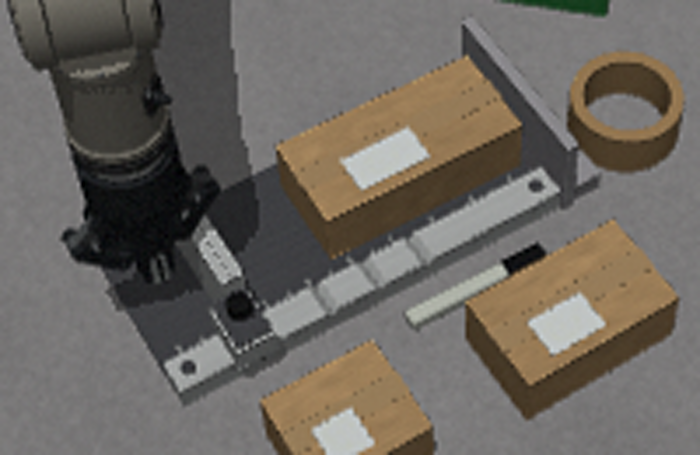

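The scene crop shows the knuckles jutting out along the closing line towards the stop, at about (205,190). I'll back off and turn 90° so the narrow, flat pad sides do the pushing and the knuckles stay clear of the stop plate.

Request:
drive_tool --pt "0 0.8 0 0 0 0" --pt "0 0 0 0 0 -1" --pt "0 0 0 0 0 -1" --pt "0 0 0 0 0 -1" --pt "0 0 0 0 0 -1" --pt "0 0 0 0 0 -1" --pt "0 0 0 0 0 -1" --pt "0 0 0 0 0 -1" --pt "0 0 0 0 0 -1" --pt "0 0 0 0 0 -1" --pt "0 0 0 0 0 -1" --pt "0 0 0 0 0 -1"

```text
time: 4.9
tcp_pos: [0.4783, -0.2446, 0.0511]
ee_rot: [0.001, 0.789, 0.615, 0.0]
contact_force: [0.3, 0.4, -0.5]
opening: 0.0001
grasp_force: 0.0
```

Request:
drive_tool --pt "0 0 0 0 0 -1" --pt "0 0 0 0 0 -0.1" --pt "0.5 0 0 0 0 0" --pt "0.5 0 0 0 0 0" --pt "0.2 0 0 0 0 0" --pt "0 0 0 0 0 0" --pt "0 0 0 0 0 0"

```text
time: 5.6
tcp_pos: [0.4824, -0.2077, 0.0504]
ee_rot: [0.0, 0.748, 0.664, -0.0]
contact_force: [-0.0, -0.2, 0.6]
opening: 0.0001
grasp_force: 0.0
```

Request:
drive_tool --pt "0 0 0 0 0 -1" --pt "0.1 0 0 0 0 0" --pt "0.1 0 0 0 0 0" --pt "0.1 0 0 0 0 0" --pt "0.1 0 0 0 0 0" --pt "0.1 0 0 0 0 0"

```text
time: 6.2
tcp_pos: [0.4823, -0.1941, 0.0503]
ee_rot: [0.001, 0.707, 0.707, -0.0]
contact_force: [0.7, -3.3, -1.2]
opening: 0.0003
grasp_force: 1.8
```

Request:
drive_tool --pt "0.1 0 0 0 0 0" --pt "0.1 0 0 0 0 0" --pt "0.1 0 0 0 0 0" --pt "0.1 0 0 0 0 0" --pt "0.1 0 0 0 0 0" --pt "0.1 0 0 0 0 0"

```text
time: 6.8
tcp_pos: [0.4823, -0.1748, 0.0503]
ee_rot: [0.0, 0.707, 0.708, -0.0]
contact_force: [-0.2, -3.4, -1.6]
opening: 0.0
grasp_force: 1.8
```

Request:
drive_tool --pt "0.1 0 0 0 0 0" --pt "0.1 0 0 0 0 0" --pt "0.1 0 0 0 0 0" --pt "0.1 0 0 0 0 0"

```text
time: 7.2
tcp_pos: [0.4824, -0.1627, 0.0503]
ee_rot: [0.0, 0.707, 0.708, 0.0]
contact_force: [1.9, -3.4, -1.8]
opening: 0.0
grasp_force: 1.8
```

```bash
python3 - <<'E'
from h import *
p,d=arm.camera("top");b=(225,315,275,450)
cv2.imwrite("pics/top2.png",cv2.resize(p[b[0]:b[1],b[2]:b[3],::-1],None,fx=4.5,fy=4.5,interpolation=cv2.INTER_CUBIC))
for n,z in(("plunger_top",.083),("stop_face",.039)):
    for r in arm.tip_of("top",n)[:2]: print(n,r['p'],at_z("top",r['position'],z))
E
```

```text
plunger_top 0.7 [0.48122075 0.09706035 0.083     ]
plunger_top 0.45 [ 0.56480731 -0.14170974  0.083     ]
```

View pics/top2.png

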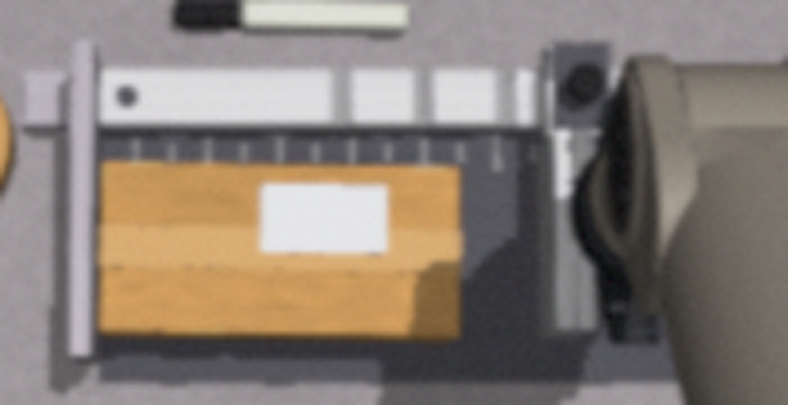

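The stop is moving smoothly at 3.4 N; the crop shows it at x≈555–600, with notch0 at 505 and about 30 mm still to go. I'll continue in shorter steps and watch the force.

Request:
drive_tool --pt "0.1 0 0 0 0 0" --pt "0.1 0 0 0 0 0" --pt "0.1 0 0 0 0 0" --pt "0.1 0 0 0 0 0" --pt "0.1 0 0 0 0 0" --pt "0.07 0 0 0 0 0"

```text
time: 7.95
tcp_pos: [0.4823, -0.1455, 0.0504]
ee_rot: [0.0, 0.707, 0.708, 0.0]
contact_force: [1.4, -3.7, -1.2]
opening: -0.0003
grasp_force: 1.7
```

Request:
drive_tool --pt "0.07 0 0 0 0 0" --pt "0.03 0 0 0 0 0"

```text
time: 8.15
tcp_pos: [0.4823, -0.1424, 0.0503]
ee_rot: [-0.0, 0.707, 0.708, 0.0]
contact_force: [1.1, -2.7, 0.0]
opening: -0.0002
grasp_force: 1.4
```

Request:
drive_tool --pt "0.05 0 0 0 0 0" --pt "0.03 0 0 0 0 0"

```text
time: 8.35
tcp_pos: [0.4823, -0.1403, 0.0504]
ee_rot: [0.0, 0.707, 0.708, 0.0]
contact_force: [0.9, -3.6, 0.7]
opening: 0.0003
grasp_force: 1.5
```

Request:
drive_tool --pt "0.05 0 0 0 0 0" --pt "0.03 0 0 0 0 0"

```text
time: 8.55
tcp_pos: [0.4823, -0.1379, 0.0503]
ee_rot: [0.0, 0.707, 0.708, 0.0]
contact_force: [1.2, -3.6, -0.3]
opening: -0.0004
grasp_force: 1.5
```

Request:
drive_tool --pt "0.03 0 0 0 0 0" --pt "0.02 0 0 0 0 0"

```text
time: 8.75
tcp_pos: [0.4824, -0.1364, 0.0504]
ee_rot: [0.0, 0.707, 0.707, 0.0]
contact_force: [0.0, -2.7, 1.9]
opening: -0.0001
grasp_force: 1.4
```

Request:
drive_tool --pt "0.03 0 0 0 0 0" --pt "0.02 0 0 0 0 0"

```text
time: 8.95
tcp_pos: [0.4823, -0.135, 0.0503]
ee_rot: [0.0, 0.707, 0.707, 0.0]
contact_force: [1.1, -3.1, -0.9]
opening: 0.0004
grasp_force: 1.4
```

Request:
drive_tool --pt "0.03 0 0 0 0 0" --pt "0.02 0 0 0 0 0"

```text
time: 9.15
tcp_pos: [0.4824, -0.1334, 0.0504]
ee_rot: [0.0, 0.707, 0.708, 0.0]
contact_force: [1.7, -3.0, 0.3]
opening: -0.0002
grasp_force: 1.3
```

Request:
drive_tool --pt "0.03 0 0 0 0 0" --pt "0 0 0 0 0 0"

```text
time: 9.35
tcp_pos: [0.4821, -0.132, 0.0503]
ee_rot: [-0.0, 0.707, 0.708, 0.0]
contact_force: [1.0, -2.2, 0.7]
opening: 0.0002
grasp_force: 0.7
```

Request:
drive_tool --pt "0.03 0 0 0 0 0" --pt "0 0 0 0 0 0"

```text
time: 9.55
tcp_pos: [0.4819, -0.1312, 0.0501]
ee_rot: [-0.0, 0.707, 0.708, -0.0]
contact_force: [0.1, -0.3, 1.2]
opening: -0.0002
grasp_force: 0.4
```

The push force has dipped to about 0, so the stop has jumped forward into the notch. I'll back off, rise clear and check.

Request:
drive_tool --pt "-0.5 0 0 0 0 0" --pt "-1 0 0 0 0 0" --pt "-1 0 0 0 0 0" --pt "-1 0 -0.5 0 0 0" --pt "-0.5 0 -1 0 0 0" --pt "0 0 -1 0 0 0" --pt "0 0 -1 0 0 0" --pt "-1 0 -1 0 0 0" --pt "-1 0 -1 0 0 0" --pt "-1 0 0 0 0 0" --pt "-1 0 0 0 0 0" --pt "0 0 0 0 0 0"

```text
time: 10.75
tcp_pos: [0.4805, -0.3762, 0.2146]
ee_rot: [-0.0, 0.709, 0.705, -0.001]
contact_force: [-0.5, -0.6, 0.1]
opening: 0.0002
grasp_force: 0.0
```

```bash
python3 - <<'E'
from h import *
p,d=arm.camera("top");b=(225,315,275,450)
cv2.imwrite("pics/top3.png",cv2.resize(p[b[0]:b[1],b[2]:b[3],::-1],None,fx=4.5,fy=4.5,interpolation=cv2.INTER_CUBIC))
for n,z in(("plunger_top",.08),("stop_face",.039),("stop_push",.045)):
    for r in arm.tip_of("top",n)[:2]: print(n,r['p'],at_z("top",r['position'],z))
# plate top edges along y at several rows
for v in(270,280,290):
    g=p[v,380:430].mean(-1);k=np.where(g>150)[0]+380
    print(v,k.min(),k.max(),[at_z("top",((v+.5)/480,x/640),.075)[1].round(4) for x in(k.min(),k.max()+1)])
E
```

```text
plunger_top 0.46 [ 0.56663735 -0.11167681  0.08      ]
stop_face 0.81 [ 0.48654887 -0.10067167  0.039     ]
stop_face 0.7 [0.39904112 0.44090865 0.039     ]
stop_push 0.55 [ 0.48740259 -0.12102415  0.045     ]
270 385 393 [np.float64(-0.0998), np.float64(-0.1211)]
280 385 393 [np.float64(-0.0994), np.float64(-0.1206)]
290 385 393 [np.float64(-0.0989), np.float64(-0.12)]
```

View pics/top3.png

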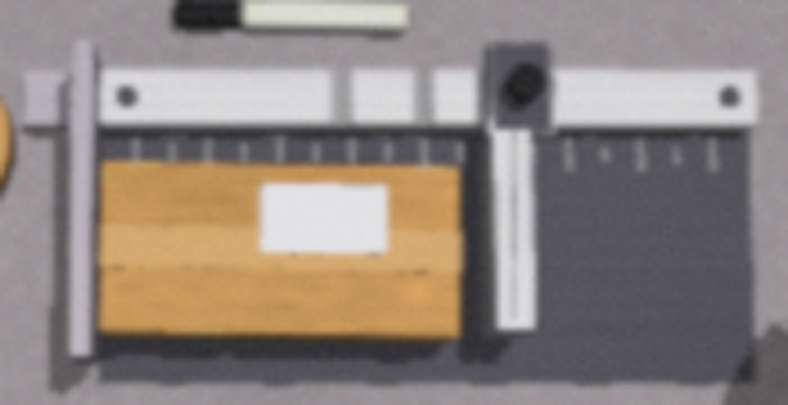

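The crop shows the plate at x 493–538, the knob at 525 and the carton end at 460. I'm not certain it is seated, so I'll measure stop-to-notch relations and knob height more closely.

```bash
python3 - <<'E'
from h import *
fs=[arm.camera("top") for _ in range(6)]
p=np.mean([f[0] for f in fs],0);d=np.median([f[1] for f in fs],0)
Y=lambda c,r,z:at_z("top",((r+.5)/480,(c)/640),z)[1].round(4)
g=p.mean(-1)
row=g[244:250,335:450].mean(0)
def dip(a,b):
    s=np.clip(212-row[a-335:b-335],0,None);return (s*(np.arange(a,b)+.5)).sum()/s.sum()
for a,b,n in((345,359,2),(363,376,1)): c=dip(a,b);print("notch",n,c.round(2),Y(c,247,.025))
def edges(r0,r1,a,b,n,z):
    q=g[r0:r1,a:b].mean(0);dq=np.diff(q)
    for i in range(len(dq)):
        if abs(dq[i])>12: print(n,a+i+1,dq[i].round(0),Y(a+i+1,(r0+r1)/2,z))
edges(272,294,380,400,"plate",.075)
edges(268,272,370,385,"carton",.060);edges(284,294,370,385,"carton",.060)
edges(244,250,438,448,"railend",.025);
kn=g[234:252,382:400].round(0).astype(int);print(kn)
H=np.array([[at_depth("top",((r+.5)/480,(c+.5)/640),d)[2]*1000 for c in range(382,400)] for r in range(234,252)]).round(0).astype(int);print(H)
print("plate h",np.mean([at_depth("top",((r+.5)/480,(c+.5)/640),d)[2] for r in range(265,296) for c in range(387,392)]),"rail h",np.mean([at_depth("top",((r+.5)/480,(c+.5)/640),d)[2] for r in range(243,250) for c in range(405,430)]))
E
```

```text
notch 2 351.04 -0.0228
notch 1 369.29 -0.0678
plate 384 32.0 -0.0969
plate 385 57.0 -0.0992
plate 386 44.0 -0.1016
plate 388 -14.0 -0.1063
plate 390 20.0 -0.111
plate 393 -32.0 -0.1181
plate 394 -58.0 -0.1204
plate 395 -28.0 -0.1228
carton 376 -19.0 -0.08
carton 377 -43.0 -0.0824
carton 378 -28.0 -0.0848
carton 383 15.0 -0.0967
carton 384 43.0 -0.0991
carton 376 -18.0 -0.0793
carton 377 -42.0 -0.0816
carton 378 -31.0 -0.084
carton 384 25.0 -0.0982
railend 439 37.0 -0.2395
railend 440 26.0 -0.242
railend 443 -25.0 -0.2494
railend 444 -21.0 -0.2519
[[143 136 128 122 119 118 120 125 129 123 119 118 118 120 130 144 152 152]
 [132 116 115 102  96  96  97  99 101  97  95  96  95  98 115 137 147 152]
 [119  98 102  95  88  89  88  88  89  87  87  87  86  88 104 128 143 152]
 [116  91  95  92  89  88  88  87  87  86  86  86  85  88 101 124 144 151]
 [115  92  96  92  89  87  87  84  80  79  78  80  83  87 101 125 146 154]
 [115  91  94  92  88  87  84  74  62  54  54  61  71  82 102 130 153 162]
 [109  89  95  92  89  84  74  58  45  40  40  44  53  70 102 140 172 186]
 [103  88  96  93  87 
[... 1186 characters left out ...]
 80 59 61 -2  0]
 [27 43 54 61 62 60 77 81 80 80 81 84 80 82 59 61 22 25]
 [23 43 54 61 59 59 80 81 80 80 82 81 81 80 61 59 26 23]
 [22 46 53 59 60 60 80 80 81 81 81 84 80 80 78 60 23 23]
 [25 44 53 60 60 61 78 81 81 82 80 83 82 82 60 60 24 24]
 [23 43 55 62 60 60 75 80 83 81 82 79 80 80 60 60 24 24]
 [21 41 52 63 61 59 59 74 81 81 82 83 80 60 61 59 22 25]
 [26 43 55 60 60 60 59 60 68 71 77 73 62 59 59 60 26 25]
 [26 41 57 59 60 63 60 61 57 59 61 59 61 59 59 61 26 24]
 [24 45 53 60 61 59 62 61 63 61 62 61 60 59 61 59 56 23]
 [26 43 53 59 60 63 63 59 58 60 60 62 61 59 61 60 52 24]
 [26 44 55 59 58 59 59 59 61 59 60 60 59 61 59 60 54 24]]
plate h 0.07411573603187056 rail h 0.024079079988959664
```

Relative to the notches (notch1 at -0.0678, so notch0 is at about -0.1128), the plate is ~4.5 mm short and the knob is only half dropped. The stop is on the lip of notch0, so I'll go back and push it the last bit.

Request:
drive_tool --pt "1 0 0 0 0 0" --pt "1 0 0 0 0 0" --pt "1 0 0 0 0 0" --pt "1 0 0 0 0 0" --pt "1 0 0.5 0 0 0" --pt "1 0 1 0 0 0" --pt "0.4 0 1 0 0 0" --pt "0 0 1 0 0 0" --pt "0 0 1 0 0 0" --pt "0 0 0.9 0 0 0" --pt "0 0 0 0 0 0" --pt "0 0 0 0 0 0"

```text
time: 12.45
tcp_pos: [0.4825, -0.1796, 0.0537]
ee_rot: [-0.0, 0.707, 0.708, 0.0]
contact_force: [-0.2, 0.7, 0.9]
opening: -0.0001
grasp_force: 0.0
```

Request:
drive_tool --pt "0.4 0 0.1 0 0 0" --pt "0.4 0 0 0 0 0" --pt "0.4 0 0 0 0 0" --pt "0.2 0 0 0 0 0" --pt "0.1 0 0 0 0 0" --pt "0.05 0 0 0 0 0" --pt "0 0 0 0 0 0"

```text
time: 13.15
tcp_pos: [0.4823, -0.1334, 0.0504]
ee_rot: [0.0, 0.707, 0.707, -0.0]
contact_force: [-0.1, 0.7, 0.5]
opening: 0.0001
grasp_force: 0.0
```

Request:
drive_tool --pt "0.03 0 0 0 0 0" --pt "0 0 0 0 0 0"

```text
time: 13.35
tcp_pos: [0.4821, -0.1327, 0.0502]
ee_rot: [0.0, 0.707, 0.707, -0.0]
contact_force: [-0.3, -0.4, -0.0]
opening: -0.0001
grasp_force: 0.0
```

Request:
drive_tool --pt "0.03 0 0 0 0 0" --pt "0 0 0 0 0 0"

```text
time: 13.55
tcp_pos: [0.4822, -0.1315, 0.0503]
ee_rot: [0.0, 0.707, 0.707, -0.0]
contact_force: [0.7, 0.6, 0.1]
opening: 0.0002
grasp_force: 0.0
```

Request:
drive_tool --pt "0.03 0 0 0 0 0" --pt "0 0 0 0 0 0"

```text
time: 13.75
tcp_pos: [0.4822, -0.1306, 0.0503]
ee_rot: [-0.0, 0.707, 0.707, -0.0]
contact_force: [-0.6, -0.3, -0.9]
opening: 0.0002
grasp_force: 0.1
```

Request:
drive_tool --pt "0.03 0 0 0 0 0" --pt "0 0 0 0 0 0"

```text
time: 13.95
tcp_pos: [0.4822, -0.1295, 0.0503]
ee_rot: [0.0, 0.707, 0.708, 0.0]
contact_force: [-0.2, -0.9, -0.7]
opening: -0.0002
grasp_force: 0.0
```

Request:
drive_tool --pt "0.03 0 0 0 0 0" --pt "0 0 0 0 0 0"

```text
time: 14.15
tcp_pos: [0.4822, -0.1286, 0.0503]
ee_rot: [0.0, 0.707, 0.708, 0.0]
contact_force: [0.8, -0.0, -1.2]
opening: 0.0001
grasp_force: 0.0
```

Request:
drive_tool --pt "0.03 0 0 0 0 0" --pt "0 0 0 0 0 0"

```text
time: 14.35
tcp_pos: [0.4822, -0.1278, 0.0503]
ee_rot: [0.0, 0.707, 0.708, 0.0]
contact_force: [0.7, 0.1, -0.0]
opening: -0.0004
grasp_force: 0.0
```

```bash
python3 - <<'E'
from h import *
fs=[arm.camera("top") for _ in range(6)]
p=np.mean([f[0] for f in fs],0);d=np.median([f[1] for f in fs],0);g=p.mean(-1)
print(g[256:262,376:396].mean(0).round().astype(int),g[290:296,376:396].mean(0).round().astype(int))
H=np.array([[at_depth("top",((r+.5)/480,(c+.5)/640),d)[2]*1000 for c in range(378,400)] for r in range(238,248)]).round(0).astype(int);print(H)
cv2.imwrite("pics/top4.png",cv2.resize(p[225:315,345:450,::-1].astype(np.uint8),None,fx=6,fy=6,interpolation=cv2.INTER_CUBIC))
E
```

```text
[ 72  70  62  61  70  95 156 210 219 215 195 151 128 113  86  48  24  22
  27  40] [ 85  65  56  59  66  73  84 108 129 132 127 128 135 136 136 122  77  40
  30  33]
[[ -2   1  -2  49  54  59  59  61  61  59  59  60  61  60  61  63  60  61
    1   0   0  -2]
 [  0  -4  -2  46  53  61  61  57  58  60  63  77  77  60  60  61 387 391
  392 392 392 394]
 [  0   1   0  49  55  61  60  60  61  78  77  78  79  79  79  61 386 394
  397 398 397 399]
 [ 24  24  24  46  51  59  60  60  77  79  77  77  79  79  79 372 385 397
  400 401 400 403]
 [ 24  25  23  47  54  60  60  61  78  78  76  77  80  78  77 382 389 396
  403 403 403 404]
 [ 26  21  25  45  53  58  63  60  78  76  78  79  80  79  78 388 393 396
  405 405 405 406]
 [ 23  24  25  44  55  58  62  61  76  78  78  78  78  77 375 388 394 398
  404 408 408 409]
 [ 23  25  25  43  53  60  60  62  74  77  79  78  79  77 375 387 398 400
  404 410 410 412]
 [ 24  25  23  45  56  62  61  61  61  74  80  77  77  79 381 390 399 400
  404 411 412 413]
 [ 24  27  24  45  56  60  60  61  61  58  69  74  73  69 379 395 398 404
  405 413 414 414]]
```

View pics/top4.png

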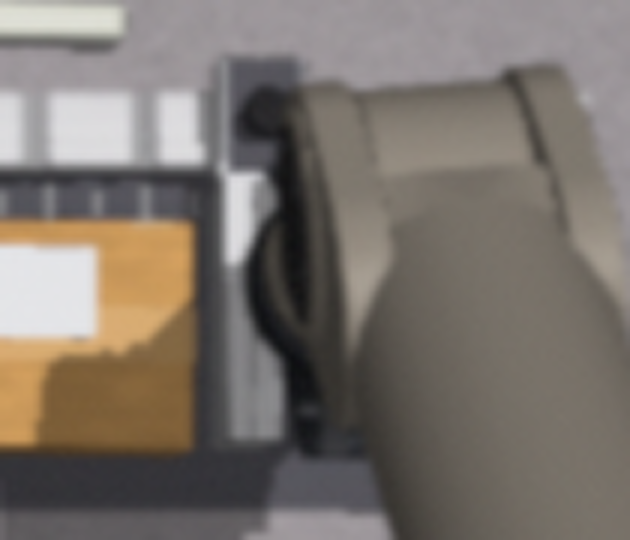

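The knob now reads ~78 mm (it was ~81), and the plate front has moved ~2.5 px forward to y≈-0.094, with a clear gap to the carton (plate at crop x≈225, carton end at 195). The stop is seated, so I'll move clear.

Request:
drive_tool --pt "-0.5 0 0 0 0 0" --pt "-1 0 0 0 0 0" --pt "-1 0 0 0 0 0" --pt "-1 0 -0.5 0 0 0" --pt "-0.5 0 -1 0 0 0" --pt "0 0 -1 0 0 0" --pt "0 0 -1 0 0 0" --pt "-1 0 -1 0 0 0" --pt "-1 0 -1 0 0 0" --pt "-1 0 0 0 0 0" --pt "-1 0 0 0 0 0" --pt "0 0 0 0 0 0"

```text
time: 15.85
tcp_pos: [0.4806, -0.3735, 0.2151]
ee_rot: [0.001, 0.709, 0.705, -0.001]
contact_force: [-1.5, -0.2, -1.1]
opening: 0.0002
grasp_force: 0.0
```

```bash
python3 - <<'E'
from h import *
fs=[arm.camera("top") for _ in range(6)]
p=np.mean([f[0] for f in fs],0);d=np.median([f[1] for f in fs],0);g=p.mean(-1)
q=g[272:294,376:400].mean(0);dq=np.abs(np.diff(q));x=np.arange(377,400)
for a,b in((380,386),(388,396)):
    m=(x>=a)&(x<b);c=(dq[m]*x[m]).sum()/dq[m].sum();print(c,at_z("top",(283/480,c/640),.075)[1])
k=(slice(240,246),slice(386,391))
print("knob",np.median([at_depth("top",((r+.5)/480,(c+.5)/640),d)[2] for r in range(240,246) for c in range(387,391)]))
q=g[284:294,370:380].mean(0);print(np.diff(q).round())
E
```

```text
382.70333978624063 -0.09386971329370224
391.0920354843418 -0.11359183210247857
knob 0.07743531747540655
[  1.  -0.  -1.  -0.  -3. -18. -41. -30.  -3.]
```

```bash
python3 -c "
from workcell import arm;print(arm.job_done())"
```

```text
the job is handed in; nothing more can be done
None
```

The stop is seated in notch0, the last notch before the long carton; the carton's edge had not shifted, the arm is clear, and the job is handed in (no verdict came back).

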